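# Load the small-vial rack onto the sample processor's drive

### The arm

A 7-joint arm with a two-finger parallel gripper is mounted at the origin on the work surface. World frame = base frame: x ahead of the robot, y to its left, z up, the work surface at z = 0. Lengths are in m, angles in rad, forces in N, time in s.
With the tool pointing down it reaches from about 0.425 to 0.875 m from the base axis. Payload 4.7 kg.
Tool frame: the origin (TCP) lies on the centre line of the jaws, within the pads' length; the fingertips stand ahead of it and the grasp point (between the pads) lies 2 mm behind it (nose_length is the z of the fingertips in the tool frame, in m); z points along the fingers, y is the line along which they close (so a half turn about z gives the same grasp; the last joint's range is limited). The gripper opens to 87 mm and grips with 3 to 60 N. Pads are 19 mm wide; open, the fingers measure 117 mm over their backs; the gripper's body (75 mm by 190 mm) begins 51 mm behind the grasp point.
Start: joints at [1.317, 0.321, -0.07, 1.45, 0.023, 1.371, -0.057], TCP at [0.172, -0.627, 0.24] pointing down, gripper open.
Joint ranges: [-2.86, 2.86], [-0.3, 2.09], [-1.38, 1.24], [0.06, 2.45], [-1.56, 4.7], [0.09, 2.05], [-2.69, 2.69]. Speed limits (rad/s): [2.57, 2.57, 3.14, 3.14, 3.14, 3.14, 3.14].

### API

Orientations are given as a rotation vector (axis times angle).
In Python, from bench import * gives the robot as it stands.
- The arm moves only by the tool send_rows, never from a script. Its arguments are lists of equal length, an entry for each row: "xyz": the shift along the tool's x, y, z in mm, a list of three; "dr": the turn, a rotation vector about the tool's x, y, z in rad, a list of three. A call has exactly 10 rows; each row is the pose to reach, as a shift and turn from the pose commanded when the call began, along the tool's axes at that moment; what a row does not reach only later rows make up. A row lasts 1/12 s, in which the tool goes at most 41.7 mm and 7.16 degrees, less where a joint would pass 70% of its speed; a pose out of reach is approached as far as the arm can. A call with a gripper value outside its range is refused whole. "jaw" is the finger opening in mm, from 0 to 87, set as the call begins (left out, the last holds). The fingers move at their own pace and stop on an object; "grip_force" is the grip in N (left out, the last holds). Time passes only in rows, so rows that repeat a pose let the fingers close, or fill a call up. It gives the time, the measured TCP pose, the force, the opening and the grip force at its end, in the units of the state.
- get_state(): the state, without advancing time (a new reading comes with each control period).
- get_image(name): name is "side" or "top" or "wrist"; returns the picture (480x640x3 uint8, red, green, blue); there is no depth.
- calibration(name): a dict with "vfov" (degrees; the focal length in pixels is half the picture's height over the tangent of half this angle, whatever the lens; pixels are square), "cx", "cy" (the principal point, pixels), "k1" (the pictures are not rectified: a ray, as slopes to the right and down, at radius r is drawn at 1 + k1 r^2 times it, then the intrinsics apply), "rvec" (rotation vector, rad) and "tvec" (3), from world to camera coordinates, as OpenCV has them; the wrist camera has in their place "hand_eye" (4x4, takes a point from camera to tool coordinates, whose origin is the TCP and whose axes are the flange's). Camera axes: x right, y down, z forward; pixel columns grow to the right and rows downward; lengths in m; the calibration is good to about 2 mm. A picture is of the moment at which its call begins: read the wrist's pose just before it. calibration takes no time and is no camera call.
- close_job(): hands the job in; it is judged then, once.
The state is a dict: "time": time; "joint_positions": joint angles; "qd": joint speeds; "joint_torque": joint torques, N m; "position": TCP position; "tool_rot": TCP orientation; "ft_force": force on the tool from outside, world axes, zero at the start; "torque": the same for the moment, N m; "grip_width": opening from 0.0 (shut) to 1.0 (fully open); "grip_force": force on a finger pad.
Only numpy, scipy, OpenCV 4.12 (cv2) and the standard library are available. Lean on these libraries where they do the work, as an engineer would, in place of code of your own. Each camera call takes 0.05 s, during which the arm holds its last target. There are 200 camera calls.

### The job

Load the rack of small vials into the sample processor: carry it upright, lower it over the drive spindle and, pressing only lightly, turn it until it drops fully home over the drive lugs, then let go. Leave the large-vial rack standing where it is.

Things in the scene. Friction and masses are not known exactly. Their poses are not given: they have to be found in the camera images.
- rack: The rack to load: round aluminium rack 150 mm across with 16 SMALL clear vials (12 mm across, cap tops 60 mm up), a grey hub 76 mm across below and a black grip bar on a centre post. One rigid loose piece, 0.4 to 0.75 kg. The disc's underside is 16 mm up. Origin: centre of the hub's flat underside; z up the axis, x along the grip bar.
- rack_grip (a point): Middle of the small-vial rack's black grip bar, on the axis, 105 mm above the rack's origin. The bar is 60 mm long (rack x), 22 mm wide (rack y), 30 mm high (15 mm above and below this point). Under it only an 18 mm post within 50 mm of the axis, down to the hub's top 50 mm above the origin. Axes as the rack's.
- rack_socket (a point): Centre of the hub's underside on the small-vial rack (the rack's origin). From here a cross-shaped socket goes up 46 mm: a centre hole and four slots 16 mm wide, reaching 33 mm from the axis along the rack's +x, -x, +y and -y, so in line with and square to the grip bar. It thus fits the drive in four positions a quarter turn apart.
- rack_large: The rack to leave: same size, disc, hub and black grip bar, but 7 LARGE clear vials (23 mm across, cap tops 72 mm up). Origin: centre of its underside, z up. The two racks change places from run to run.
- sampler: Sample processor, fixed: grey case 260 mm wide (y), from 115 mm in front (-x) to 185 mm behind the spindle, deck 85 mm high. At its back left (+x +y) corner a needle tower 46 x 60 mm stands to 260 mm, 155 mm in x and 88 mm in y from the spindle; its parked arm runs 141 mm behind the spindle, 234 mm high, with tubing to 275 mm. Origin: on the bench under the spindle; z up.
- seat (a point): On the spindle axis at the turntable's top face, 91 mm above the bench; axes as the case's, not the drive's. Fully home, the rack's underside rests here. While the rack stands on the lugs it is 12 mm higher, stays there if let go, and drops when within about 5 degrees of the lugs' angle. Turntable 156 mm across. The geared drive does not turn when the rack is turned.
- spindle_tip (a point): Top of the drive's steel spindle, 42 mm above the seat. The spindle is 20 mm across, its top 10 mm tapered to 8 mm (1.3 mm play in the socket). Round its foot are four steel lugs in a cross, 10 mm wide, reaching 28 mm from the axis, 12 mm high, tops flat. The cross stands at any angle, new each run, not given as a number, but seen from above while the seat is empty.

How it is judged:
By the outcome, as a careful person would: the job done as asked, in the order asked, and still so for the second after the job is handed in, with the robot touching nothing.
It also fails if it takes over 58 s, if anything falls off the work surface, if the arm or the gripper's body presses on something with over 40 N, if the wrist force passes 120 N, or if a joint passes its speed limit or range.

## Working session

There is one attempt and no reset: what is moved stays moved. The work goes in short steps, Python scripts to look and compute and a tool call to move; the robot and the scene stay as the last step left them, time stands still between calls to the robot, and variables do not carry over. Pictures are saved under pics/ and viewed, at most 10 in all, crops included, and the job is handed in when it is done.

Besides the shell and the picture viewer there is one more tool, called after "Call:" as a command line: name --argument value ..., lists and objects as JSON in quotes. send_rows: Moves the arm, as the interface text tells. Its arguments: {"type":"object","properties":{"xyz":{"type":"array"},"dr":{"type":"array"},"jaw":{"type":"number"},"grip_force":{"type":"number"}},"required":["xyz","dr"]}

```bash
mkdir -p pics; cat > h.py <<'E'
from bench import *
import numpy as np, cv2
from scipy.spatial.transform import Rotation as R
def cam(name, st=None):
    c=calibration(name); f=240/np.tan(np.radians(c["vfov"])/2)
    if name=="wrist":
        st=st or get_state(); T=np.eye(4); T[:3,:3]=R.from_rotvec(st["tool_rot"]).as_matrix(); T[:3,3]=st["position"]
        X=T@np.array(c["hand_eye"]); Rw=X[:3,:3]; o=X[:3,3]
    else:
        Rw=R.from_rotvec(np.ravel(c["rvec"])).as_matrix().T; o=-Rw@np.ravel(c["tvec"])
    return dict(f=f,cx=c["cx"],cy=c["cy"],k1=c["k1"],R=Rw,o=o)
def ray(c,uv):
    d=(np.atleast_2d(uv)-[c["cx"],c["cy"]])/c["f"]; s=d.copy()
    for _ in range(30): s=d/(1+c["k1"]*(s**2).sum(1,keepdims=True))
    return np.c_[s,np.ones(len(s))]@c["R"].T
def onplane(c,uv,z):
    r=ray(c,uv); return c["o"]+r*((z-c["o"][2])/r[:,2:])
def proj(c,P):
    p=(np.atleast_2d(P)-c["o"])@c["R"]; s=p[:,:2]/p[:,2:]
    return s*(1+c["k1"]*(s**2).sum(1,keepdims=True))*c["f"]+[c["cx"],c["cy"]]
def snap(name,fn):
    st=get_state(); im=get_image(name); cv2.imwrite("pics/"+fn,im[:,:,::-1]); return cam(name,st),im
E
python3 - <<'E'
from h import *
st=get_state(); print(st)
print(calibration("wrist"))
for n in ("top","side"):
    c,im=snap(n,n+"1.png"); print(n,c)
E
```

```text
{'time': 0.0, 'joint_positions': array([ 1.3171137 ,  0.32178571, -0.07006604,  1.45165832,  0.02258108,
        1.37079201, -0.05693725]), 'qd': array([ 6.60600057e-04, -6.28418331e-04,  9.26169319e-05, -7.55702871e-04,
        1.22484173e-03, -8.61373229e-04,  2.67211121e-04]), 'joint_torque': array([-4.25016433e-04, -4.91282451e+01, -4.04550070e-01, -3.12525773e+01,
       -6.40596240e-02,  4.38896427e-02,  1.75153496e-04]), 'position': array([ 0.17179893, -0.62635365,  0.23849392]), 'tool_rot': array([-3.11167049e+00, -4.19087976e-01,  5.21499109e-04]), 'ft_force': array([ 0.665113  , -0.28663538,  0.39832467]), 'torque': array([ 0.05851655, -0.08259584, -0.04187319]), 'grip_force': 0.0, 'grip_width': 0.9978941247785418}
{'vfov': 67.89395133703961, 'cx': 322.25457329493025, 'cy': 243.7988560448323, 'k1': -0.04448017141505532, 'hand_eye': array([[ 5.33036534e-04, -9.68987845e-01, -2.47107815e-01,
         6.78551699e-02],
       [ 9.99999229e-01,  2.39367351e-04,  1.21846437e-03,
        -3.09951243e-04],
       [-1.12152762e-03, -2.47108274e-01,  9.68987225e-01,
        -1.44611952e-01],
       [ 0.00000000e+00,  0.00000000e+00,  0.00000000e+00,
         1.00000000e+00]])}
top {'f': np.float64(613.5939028871665), 'cx': 319.4478595763074, 'cy': 245.08138239834196, 'k1': 0.04835589817378096, 'R': array([[-0.01591309, -0.9848851 ,  0.17247643],
       [-0.999678  ,  0.01226159, -0.02221586],
       [ 0.01976524, -0.17277442, -0.98476309]]), 'o': array([ 0.34966215, -0.03856144,  1.14626552])}
side {'f': np.float64(473.8867323776243), 'cx': 321.01373745865595, 'cy': 241.12100464018803, 'k1': -0.12762731936005617, 'R': array([[ 0.92842283, -0.26257071,  0.26284533],
       [-0.37089755, -0.61393308,  0.6967935 ],
       [-0.02158812, -0.74440768, -0.66737632]]), 'o': array([ 0.30014701, -0.62807695,  0.63702774])}
```

View pics/top1.png

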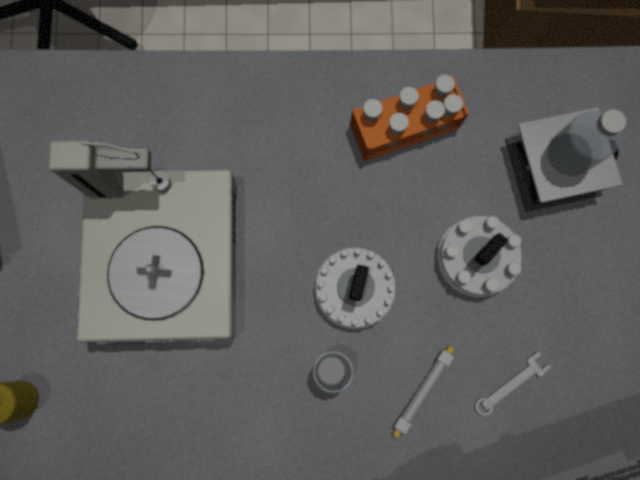

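View pics/side1.png

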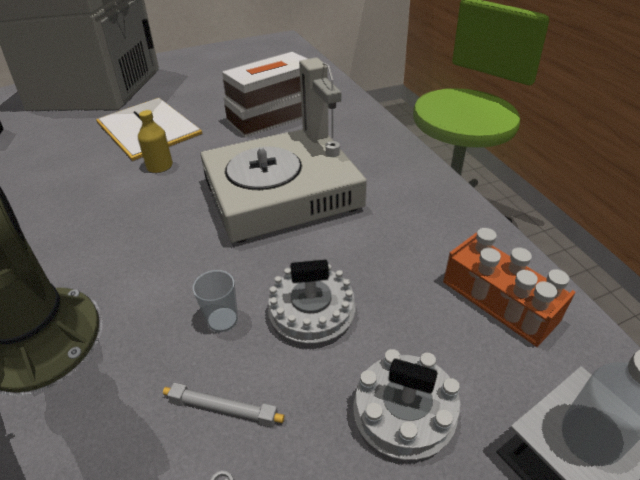

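The top view shows the small-vial rack at about (357,288) with its bar at (359,283), the large-vial rack at (480,256), and the turntable at (155,273) with its lug cross near 0/90° in the image. The side view agrees, with the small rack at (310,300). Next I measure these positions.

```bash
python3 - <<'E'
from h import *
res={}
for n,(x0,y0,x1,y1) in (("top",(325,255,390,315)),("side",(285,255,335,290))):
    c=cam(n); im=cv2.imread(f"pics/{n}1.png"); g=im.max(2)
    m=np.zeros_like(g); m[y0:y1,x0:x1]=(g[y0:y1,x0:x1]<45)*255
    k,l,s,ce=cv2.connectedComponentsWithStats(m); i=1+s[1:,4].argmax()
    print(n,s[i],ce[i]); pts=np.argwhere(l==i)[:,::-1].astype(np.float32)
    r=cv2.minAreaRect(pts); print(r)
    res[n]=(c,ce[i])
    if n=="top":
        w=onplane(c,pts,.12)[:,:2]; print("bar onplane",w.mean(0),cv2.minAreaRect((w*1000).astype(np.float32)))
# two rays
(c1,p1),(c2,p2)=res["top"],res["side"]
a,b=ray(c1,p1)[0],ray(c2,p2)[0]; t=np.linalg.lstsq(np.c_[a,-b],c2["o"]-c1["o"],rcond=None)[0]
print("tri",c1["o"]+a*t[0],c2["o"]+b*t[1])
# turntable: dark ring outline
c=cam("top"); im=cv2.imread("pics/top1.png")
crop=im[215:330,95:215]; cv2.imwrite("pics/cr.png",np.hstack([cv2.resize(crop,None,fx=4,fy=4,interpolation=cv2.INTER_CUBIC)]))
g=cv2.cvtColor(im,cv2.COLOR_BGR2GRAY)
m=np.zeros_like(g); m[215:330,95:215]=(g[215:330,95:215]<70)*255
k,l,s,ce=cv2.connectedComponentsWithStats(m)
for i in range(1,k):
    if s[i,4]>60:
        p=np.argwhere(l==i)[:,::-1].astype(np.float32); w=(onplane(c,p,.091)[:,:2]*1000).astype(np.float32)
        print(s[i],cv2.fitEllipse(cv2.convexHull(w)),cv2.minEnclosingCircle(w))
E
```

```text
top [348 266  20  35 437] [357.67963387 283.43935927]
((357.6131286621094, 283.1442565917969), (13.284280776977539, 35.38657760620117), 13.240520477294922)
bar onplane [ 0.46317936 -0.12497635] ((463.7740173339844, -124.89747619628906), (22.29460334777832, 59.950687408447266), 75.39661407470703)
side [291 260  38  23 725] [309.33931034 270.88413793]
((309.4836120605469, 271.3197021484375), (20.642148971557617, 37.30072784423828), 84.80557250976562)
tri [ 0.46523688 -0.12656632  0.1009721 ] [ 0.46789738 -0.12709501  0.10131077]
[181 233  22  55  83] ((492.4053039550781, 221.87559509277344), (157.3009490966797, 163.60736083984375), 177.6927032470703) ((511.44378662109375, 161.85443115234375), 50.144710540771484)
```

View pics/cr.png

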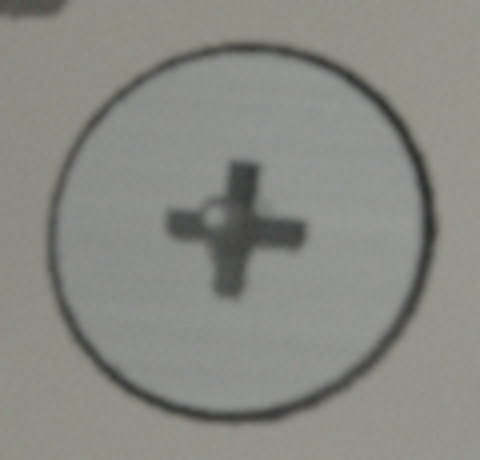

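The rack bar measures 22×60 mm at z 0.12 and triangulates to z 0.101, which fits; the bar's heading is about -15°. The crop shows the lug cross tips at (244,162), (228,296), (168,222) and (304,235). From these I work out the drive pose and the first move.

```bash
cat >> h.py <<'E'
def togo(pos,yaw):
    """shift (mm, tool axes) and rotvec (tool axes) from measured pose to tool-down pose with tool x at yaw deg"""
    st=get_state(); A=R.from_rotvec(st["tool_rot"]); y=np.radians(yaw)
    B=R.from_matrix(np.array([[np.cos(y),np.sin(y),0],[np.sin(y),-np.cos(y),0],[0,0,-1]]))
    print("t %.2f"%st["time"],"pos",st["position"].round(4),"yaw %.2f"%np.degrees(np.arctan2(*A.as_matrix()[[1,0],0])),"F",st["ft_force"].round(1),"w",round(st["grip_width"]*87,1))
    print("xyz",A.inv().apply(np.array(pos)-st["position"]).round(4)*1000,"dr",(A.inv()*B).as_rotvec().round(4))
E
python3 - <<'E'
from h import *
c=cam("top"); im=cv2.imread("pics/top1.png"); g=cv2.cvtColor(im,cv2.COLOR_BGR2GRAY)
tips=np.array([[244,162],[228,296],[168,222],[304,235]])/4+[95,215]-.4
w=onplane(c,tips,.103)[:,:2]*1000; print(w.round(1)); a=w[0]-w[1]; b=w[2]-w[3]
print("len",np.linalg.norm(a),np.linalg.norm(b),"ang",np.degrees(np.arctan2(a[1],a[0])),np.degrees(np.arctan2(b[1],b[0]))-90,"ctr",w.mean(0))
bh=cv2.morphologyEx(g,cv2.MORPH_BLACKHAT,np.ones((9,9),np.uint8))
uu,vv=np.meshgrid(np.arange(640),np.arange(480)); d=np.hypot(uu-155,vv-273)
m=(bh>15)&(d>40)&(d<56); p=np.c_[uu[m],vv[m]].astype(float)
q=(onplane(c,p,.091)[:,:2]*1000).astype(np.float32); print(len(q),cv2.fitEllipse(q))
tip=onplane(c,np.array([[213,212]])/4+[95,215]-.4,.133); print("tip",tip)
togo([.40,.215,.29],174)
E
```

```text
[[518.5 217.8]
 [461.3 222.8]
 [493.2 248.9]
 [486.8 191.7]]
len 57.453529613002615 57.572365377873716 ang -4.898728735909754 -6.370536731501204 ctr [489.92223659 220.29773556]
1305 ((490.9689025878906, 221.14955139160156), (160.3463897705078, 160.4928436279297), 113.46981811523438)
tip [[0.49292275 0.22247484 0.133     ]]
t 0.10 pos [ 0.1718 -0.6264  0.2386] yaw 15.35 F [-0.7  0.6 -0.2] w 87.1
xyz [ 442.7 -751.1  -50.2] dr [-6.000e-04 -2.300e-03 -2.769e+00]
```

Call:
send_rows --xyz '[[28,-26,-10],[57,-52,-20],[85,-78,-30],[113,-104,-40],[141,-130,-50],[170,-157,-60],[198,-183,-60],[226,-209,-60],[255,-235,-60],[283,-261,-60]]' --dr '[[0,0,-0.12],[0,0,-0.24],[0,0,-0.36],[0,0,-0.48],[0,0,-0.6],[0,0,-0.72],[0,0,-0.84],[0,0,-0.96],[0,0,-1.08],[0,0,-1.2]]'

```text
time: 0.93
position: [0.3764, -0.2983, 0.2994]
tool_rot: [-2.327, -2.111, 0.001]
ft_force: [1.5, -0.6, -0.2]
grip_width: 0.999
grip_force: 0.0
```

```bash
python3 -c "
from h import *
togo([.50,-.08,.30],140);togo([.43,.221,.29],174);print(get_state()['joint_positions'].round(2))"
```

```text
t 0.93 pos [ 0.3764 -0.2983  0.2994] yaw 84.43 F [ 1.5 -0.6 -0.2] w 87.0
xyz [229.3 101.9  -0.7] dr [-4.000e-04  1.000e-04 -9.698e-01]
t 0.93 pos [ 0.3764 -0.2983  0.2994] yaw 84.43 F [ 1.5 -0.6 -0.2] w 87.0
xyz [522.1   3.    9.2] dr [-4.0000e-04  0.0000e+00 -1.5632e+00]
[ 1.04 -0.05 -0.41  1.75 -0.02  1.44  0.54]
```

Call:
send_rows --xyz '[[38,17,0],[76,34,0],[114,51,0],[153,68,0],[191,85,0],[229,100,0],[264,90,0],[300,78,0],[335,66,0],[370,54,0]]' --dr '[[0,0,-0.12],[0,0,-0.24],[0,0,-0.36],[0,0,-0.48],[0,0,-0.6],[0,0,-0.72],[0,0,-0.84],[0,0,-0.96],[0,0,-1.08],[0,0,-1.2]]'

```text
time: 1.77
position: [0.4667, 0.0641, 0.2991]
tool_rot: [-0.728, -3.056, 0.0]
ft_force: [0.6, 0.7, -0.7]
grip_width: 1.0
grip_force: 0.0
```

```bash
python3 -c "
from h import *
togo([.43,.221,.29],174);print(get_state()['joint_positions'].round(2))"
```

```text
t 1.77 pos [0.4667 0.0641 0.2991] yaw 153.21 F [ 0.6  0.7 -0.7] w 87.0
xyz [103.5 123.5   9.1] dr [-3.000e-04 -7.000e-04 -3.628e-01]
[ 0.66 -0.08 -0.8   1.76 -0.06  1.44  0.98]
```

Call:
send_rows --xyz '[[20,24,2],[40,48,4],[60,72,6],[80,96,8],[95,113,9],[103,123,9],[103,123,9],[103,123,9],[103,123,9],[103,123,9]]' --dr '[[0,0,-0.08],[0,0,-0.16],[0,0,-0.24],[0,0,-0.3],[0,0,-0.35],[0,0,-0.363],[0,0,-0.363],[0,0,-0.363],[0,0,-0.363],[0,0,-0.363]]'

```text
time: 2.6
position: [0.4329, 0.2166, 0.2904]
tool_rot: [-0.18, -3.136, 0.001]
ft_force: [-0.6, -1.0, -0.5]
grip_width: 1.003
grip_force: 0.0
```

```bash
python3 -c "
from h import *
c,im=snap('wrist','w1.png');togo([.464,-.126,.25],165.4);print(get_state()['joint_positions'].round(2))
print(proj(c,[[.4905,.221,.103],[.4905,.221,.133]]))"
```

```text
t 2.65 pos [0.4328 0.2168 0.2904] yaw 173.44 F [-0.2  0.5 -0.8] w 87.0
xyz [ -70.2 -337.    40.5] dr [-5.000e-04 -1.000e-04  1.404e-01]
[ 0.5  -0.04 -0.98  1.74 -0.03  1.42  0.98]
[[333.17504413 281.65152987]
 [334.10130701 293.23573457]]
```

View pics/w1.png

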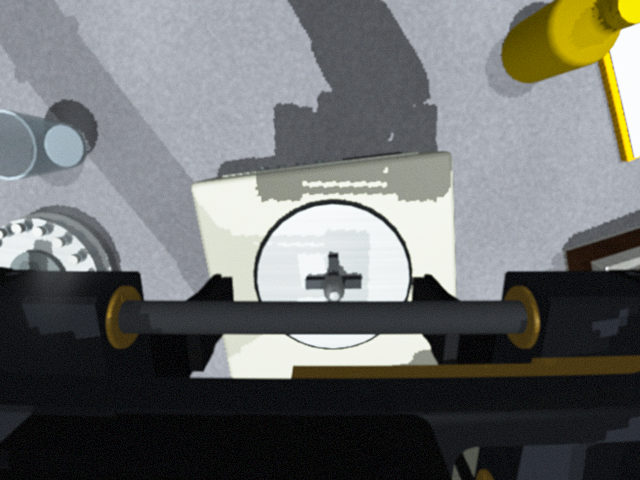

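The wrist picture shows the cross at (334,282), where the top view predicted it. Its arms run from (306,282) to (361,282), with the near tip at (333,253). I refine the angle from this.

```bash
python3 - <<'E'
from h import *
st=get_state(); c=cam("wrist",st); g=cv2.imread("pics/w1.png",0)
for th in (90,120,150):
    m=np.zeros_like(g); m[245:299,290:380]=(g[245:299,290:380]<th)*255
    k,l,s,ce=cv2.connectedComponentsWithStats(m); i=l[282,312] or 1+s[1:,4].argmax(); p=np.argwhere(l==i)[:,::-1].astype(float)
    w=onplane(c,p,.103)[:,:2]*1000-[490.5,221]
    # side arms: |w_y| 13..26
    o=[]
    for A in (w[(w[:,1]>13)&(w[:,1]<26)],w[(w[:,1]<-13)&(w[:,1]>-26)],w[(w[:,0]<-13)&(w[:,0]>-26)]):
        o.append(A.mean(0) if len(A) else [0,0])
    o=np.array(o); d=o[0]-o[1]
    print(th,s[i],w.min(0),w.max(0),o.round(1).tolist(),"ang",np.degrees(np.arctan2(d[1],d[0]))-90)
    mid=(o[0]+o[1])/2; e=mid-o[2]; print(mid,np.degrees(np.arctan2(e[1],e[0])))
E
```

```text
90 [306 253  55  40 767] [-29.70411532 -26.08841419] [11.80721813 27.22128068] [[1.2, 19.5], [-5.9, -19.0], [-19.2, 2.5]] ang -10.43414531631862
[-2.38620301  0.22168568] -7.78725439513223
120 [ 306  252   56   45 1086] [-30.59344997 -27.14327339] [15.95552119 28.1101623 ] [[0.8, 19.4], [-2.4, -19.4], [-19.0, 2.7]] ang -4.807536989162685
[-0.80770477 -0.00464081] -8.60589841215264
150 [ 306  252   56   47 1202] [-30.70299884 -27.27611422] [17.98270567 28.19969127] [[1.2, 19.5], [-2.4, -19.4], [-18.9, 2.8]] ang -5.220162649148378
[-0.61477399  0.02753747] -8.480508300836396
```

Call:
send_rows --xyz '[[-8,-38,0],[-16,-76,0],[-24,-114,0],[-32,-152,5],[-40,-190,10],[-48,-228,20],[-56,-266,30],[-63,-304,40],[-68,-327,40],[-70,-337,40]]' --dr '[[0,0,0.014],[0,0,0.028],[0,0,0.042],[0,0,0.056],[0,0,0.07],[0,0,0.084],[0,0,0.1],[0,0,0.12],[0,0,0.13],[0,0,0.14]]'

```text
time: 3.48
position: [0.463, -0.1296, 0.2495]
tool_rot: [-0.407, -3.113, 0.001]
ft_force: [-1.0, 0.4, -0.2]
grip_width: 0.997
grip_force: 0.0
```

```bash
python3 - <<'E'
from h import *
c,im=snap('wrist','w2.png');togo([.464,-.126,.103],165.4)
print(get_state()['joint_positions'].round(2))
P=np.array([.464,-.126,.12]);print(proj(c,[P]))
E
```

```text
t 3.53 pos [ 0.4636 -0.1294  0.25  ] yaw 165.11 F [-0.1 -0.4  0.6] w 87.0
xyz [  0.3   3.4 147. ] dr [-0.0004 -0.0008 -0.0051]
[ 0.8  -0.03 -0.57  1.82 -0.01  1.34  1.55]
[[326.62352882 240.04164923]]
```

View pics/w2.png

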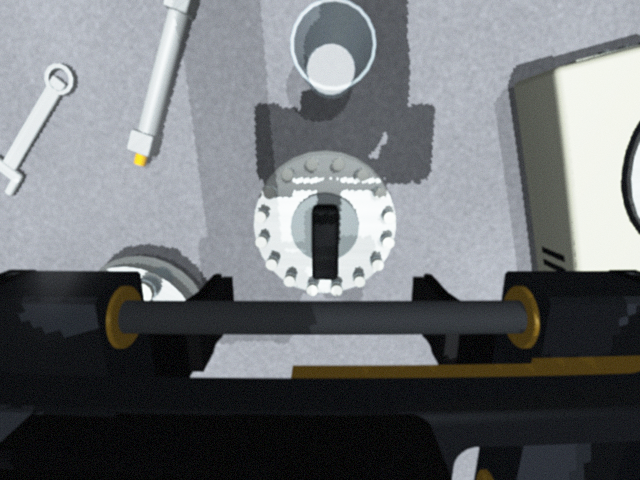

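The bar is centred at (326,241), predicted (327,240), and vertical in the picture, so it lies along tool x with 16 small vials around it. I lower to it.

Call:
send_rows --xyz '[[0,1,25],[0,2,55],[0,3,85],[0,3,110],[0,3,128],[0,3,140],[0,3,145],[0,3,147],[0,3,147],[0,3,147]]' --dr '[[0,0,-0.005],[0,0,-0.005],[0,0,-0.005],[0,0,-0.005],[0,0,-0.005],[0,0,-0.005],[0,0,-0.005],[0,0,-0.005],[0,0,-0.005],[0,0,-0.005]]'

```text
time: 4.37
position: [0.4661, -0.1212, 0.1048]
tool_rot: [0.385, 3.116, -0.001]
ft_force: [-0.3, -0.6, 0.3]
grip_width: 0.996
grip_force: 0.0
```

Call:
send_rows --xyz '[[0,0,0],[0,0,0],[0,0,0],[0,0,0],[0,0,0],[0,0,0],[0,0,0],[0,0,0],[0,0,0],[0,0,0]]' --dr '[[0,0,0],[0,0,0],[0,0,0],[0,0,0],[0,0,0],[0,0,0],[0,0,0],[0,0,0],[0,0,0],[0,0,0]]' --jaw 10 --grip_force 40

```text
time: 5.2
position: [0.465, -0.1221, 0.1036]
tool_rot: [0.386, 3.118, -0.002]
ft_force: [0.7, -2.6, -0.5]
grip_width: 0.323
grip_force: 1.2
```

```bash
python3 - <<'E'
from h import *
togo([.4905,.221,.28],174)
E
```

```text
t 5.20 pos [ 0.465  -0.1221  0.1036] yaw 165.90 F [ 0.7 -2.6 -0.5] w 28.1
xyz [  58.8  338.8 -177. ] dr [-0.0015  0.0002 -0.1414]
```

Call:
send_rows --xyz '[[0,0,0],[0,0,0],[0,0,0],[0,0,0],[0,0,0],[0,0,0],[0,0,0],[0,0,0],[0,0,0],[0,0,0]]' --dr '[[0,0,0],[0,0,0],[0,0,0],[0,0,0],[0,0,0],[0,0,0],[0,0,0],[0,0,0],[0,0,0],[0,0,0]]'

```text
time: 6.03
position: [0.4651, -0.1212, 0.1035]
tool_rot: [-0.385, -3.118, 0.0]
ft_force: [-0.2, -3.3, 0.0]
grip_width: 0.251
grip_force: 40.0
```

Call:
send_rows --xyz '[[0,0,-5],[0,0,-15],[0,0,-30],[0,0,-50],[0,0,-75],[0,0,-100],[0,0,-125],[0,0,-145],[0,0,-155],[0,0,-160]]' --dr '[[0,0,0],[0,0,0],[0,0,0],[0,0,0],[0,0,0],[0,0,0],[0,0,0],[0,0,0],[0,0,0],[0,0,0]]'

```text
time: 6.87
position: [0.4658, -0.1204, 0.2653]
tool_rot: [0.383, 3.116, -0.0]
ft_force: [1.0, 0.1, -5.4]
grip_width: 0.25
grip_force: 40.0
```

```bash
python3 - <<'E'
from h import *
togo([.4905,.221,.28],174); s=get_state(); print(s['grip_force'],s['torque'])
E
```

```text
t 6.87 pos [ 0.4658 -0.1204  0.2653] yaw 165.97 F [ 1.   0.1 -5.4] w 21.8
xyz [ 58.7 337.2 -14.8] dr [-1.000e-04  2.400e-03 -1.401e-01]
39.99800657853484 [ 0.02649449 -0.08153789  0.00448813]
```

Call:
send_rows --xyz '[[3,15,-15],[8,45,-15],[14,80,-15],[20,116,-15],[27,153,-15],[33,190,-15],[40,227,-15],[46,262,-15],[51,295,-15],[56,320,-15]]' --dr '[[0,0,-0.014],[0,0,-0.028],[0,0,-0.042],[0,0,-0.056],[0,0,-0.07],[0,0,-0.084],[0,0,-0.1],[0,0,-0.12],[0,0,-0.13],[0,0,-0.14]]'

```text
time: 7.7
position: [0.4872, 0.2064, 0.2775]
tool_rot: [-0.16, -3.135, -0.002]
ft_force: [-0.4, 0.2, -5.1]
grip_width: 0.247
grip_force: 40.0
```

Call:
send_rows --xyz '[[2,10,0],[3,15,0],[3,17,0],[3,17,0],[3,17,0],[3,17,0],[3,17,0],[3,17,0],[3,17,0],[3,17,0]]' --dr '[[0,0,0],[0,0,0],[0,0,0],[0,0,0],[0,0,0],[0,0,0],[0,0,0],[0,0,0],[0,0,0],[0,0,0]]'

```text
time: 8.53
position: [0.4875, 0.2199, 0.2786]
tool_rot: [0.167, 3.137, -0.0]
ft_force: [-0.6, 0.3, -4.9]
grip_width: 0.245
grip_force: 40.0
```

```bash
python3 - <<'E'
from h import *
togo([.4905,.221,.25],174)
ims=[]
c,im=snap('top','t2.png'); c2,i2=snap('side','s2.png')
st=get_state(); p=st["position"]
print("pred bar ctr top",proj(c,[p]),"side",proj(c2,[p, p-[0,0,.105]]))
a=cv2.resize(im[200:340,80:240],None,fx=2.5,fy=2.5); b=i2[40:290,180:380]; b=cv2.resize(b,None,fx=1.4,fy=1.4)
o=np.zeros((350,400+280,3),np.uint8); o[:350,:400]=a; o[:350,400:]=b
cv2.imwrite("pics/m2.png",o[:,:,::-1])
E
```

```text
t 8.53 pos [0.4875 0.2199 0.2786] yaw 173.91 F [-0.6  0.3 -4.9] w 21.3
xyz [-2.8  1.5 28.6] dr [-0.0002  0.0002 -0.0016]
pred bar ctr top [[123.08541468 257.35586254]] side [[250.68761949  80.79051937]
 [256.43480188 129.97510276]]
```

View pics/m2.png

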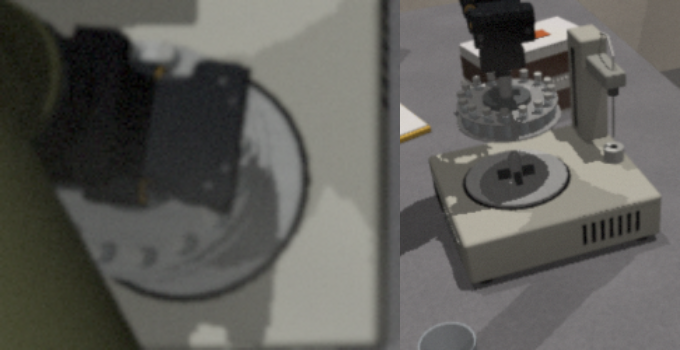

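The arm hides the top view; the side view shows the rack level above the spindle, whose tip is at (515,152) in the crop. I centre the rack and lower it slowly onto the spindle.

Call:
send_rows --xyz '[[-1,0.5,0],[-3,1.5,5],[-3,1.5,12],[-3,1.5,20],[-3,1.5,28],[-3,1.5,35],[-3,1.5,41],[-3,1.5,46],[-3,1.5,50],[-3,1.5,53]]' --dr '[[0,0,0],[0,0,0],[0,0,0],[0,0,0],[0,0,0],[0,0,0],[0,0,0],[0,0,0],[0,0,0],[0,0,0]]'

```text
time: 9.47
position: [0.4905, 0.2212, 0.225]
tool_rot: [-0.166, -3.137, 0.0]
ft_force: [0.6, 0.2, -4.4]
grip_width: 0.247
grip_force: 40.0
```

```bash
python3 - <<'E'
from h import *
togo([.4905,.221,.211],174); s=get_state(); print(s['grip_force'],s['torque'])
E
```

```text
t 9.47 pos [0.4905 0.2212 0.225 ] yaw 173.94 F [ 0.6  0.2 -4.4] w 21.5
xyz [-0.  -0.2 14. ] dr [-0.0002 -0.0003 -0.0011]
39.99794921837747 [ 0.05974072 -0.10144896 -0.0344465 ]
```

Call:
send_rows --xyz '[[0,0,2],[0,0,4],[0,0,6],[0,0,8],[0,0,10],[0,0,12],[0,0,14],[0,0,15],[0,0,16],[0,0,16]]' --dr '[[0,0,0],[0,0,0],[0,0,0],[0,0,0],[0,0,0],[0,0,0],[0,0,0],[0,0,0],[0,0,0],[0,0,0]]'

```text
time: 10.3
position: [0.4905, 0.2212, 0.2093]
tool_rot: [-0.166, -3.137, 0.0]
ft_force: [-0.1, -0.5, -4.5]
grip_width: 0.249
grip_force: 40.0
```

```bash
python3 - <<'E'
from h import *
togo([.4905,.221,.1945],174); s=get_state(); print(s['grip_force'],s['torque'])
E
```

```text
t 10.30 pos [0.4905 0.2212 0.2093] yaw 173.94 F [-0.1 -0.5 -4.5] w 21.6
xyz [-0.  -0.2 14.8] dr [-0.0002 -0.0003 -0.0011]
39.998538829386234 [-0.08975667  0.02320402 -0.00391836]
```

Call:
send_rows --xyz '[[0,0,0.5],[0,0,1],[0,0,1.5],[0,0,2],[0,0,2.5],[0,0,3],[0,0,3.5],[0,0,4],[0,0,4.5],[0,0,4.5]]' --dr '[[0,0,0],[0,0,0],[0,0,0],[0,0,0],[0,0,0],[0,0,0],[0,0,0],[0,0,0],[0,0,0],[0,0,0]]'

```text
time: 11.13
position: [0.4905, 0.2212, 0.2049]
tool_rot: [-0.166, -3.137, 0.0]
ft_force: [-0.7, -2.3, -4.7]
grip_width: 0.251
grip_force: 40.0
```

Call:
send_rows --xyz '[[0,0,0.5],[0,0,1],[0,0,1.5],[0,0,2],[0,0,2.5],[0,0,3],[0,0,3.5],[0,0,4],[0,0,4.5],[0,0,5]]' --dr '[[0,0,0],[0,0,0],[0,0,0],[0,0,0],[0,0,0],[0,0,0],[0,0,0],[0,0,0],[0,0,0],[0,0,0]]'

```text
time: 11.97
position: [0.4906, 0.2213, 0.2]
tool_rot: [-0.166, -3.137, 0.0]
ft_force: [-0.7, -0.3, -4.2]
grip_width: 0.245
grip_force: 40.0
```

Call:
send_rows --xyz '[[0,0,0.5],[0,0,1],[0,0,1.5],[0,0,2],[0,0,2.5],[0,0,3],[0,0,3.5],[0,0,4],[0,0,4.5],[0,0,4.5]]' --dr '[[0,0,0],[0,0,0],[0,0,0],[0,0,0],[0,0,0],[0,0,0],[0,0,0],[0,0,0],[0,0,0],[0,0,0]]'

```text
time: 12.8
position: [0.4905, 0.2213, 0.1954]
tool_rot: [-0.166, -3.137, 0.0]
ft_force: [-0.2, -0.7, -3.9]
grip_width: 0.247
grip_force: 40.0
```

Call:
send_rows --xyz '[[0,0,0.2],[0,0,0.4],[0,0,0.6],[0,0,0.8],[0,0,1],[0,0,1],[0,0,1],[0,0,1],[0,0,1],[0,0,1]]' --dr '[[0,0,0],[0,0,0],[0,0,0],[0,0,0],[0,0,0],[0,0,0],[0,0,0],[0,0,0],[0,0,0],[0,0,0]]'

```text
time: 13.63
position: [0.4905, 0.2213, 0.1947]
tool_rot: [-0.166, -3.137, 0.0]
ft_force: [-3.0, -1.9, -1.0]
grip_width: 0.253
grip_force: 40.0
```

The TCP is at z 0.1947, home is expected at 0.1945, and contact is light (about 3.5 N). I release and back off.

Call:
send_rows --xyz '[[0,0,0],[0,0,0],[0,0,0],[0,0,0],[0,0,0],[0,0,0],[0,0,0],[0,0,0],[0,0,0],[0,0,0]]' --dr '[[0,0,0],[0,0,0],[0,0,0],[0,0,0],[0,0,0],[0,0,0],[0,0,0],[0,0,0],[0,0,0],[0,0,0]]' --jaw 60

```text
time: 14.47
position: [0.4906, 0.2213, 0.1945]
tool_rot: [0.166, 3.137, -0.0]
ft_force: [0.4, -0.2, 0.5]
grip_width: 0.69
grip_force: 0.0
```

Call:
send_rows --xyz '[[0,0,-3],[0,0,-10],[0,0,-20],[0,0,-35],[0,0,-50],[0,0,-65],[0,0,-80],[0,0,-90],[0,0,-98],[0,0,-100]]' --dr '[[0,0,0],[0,0,0],[0,0,0],[0,0,0],[0,0,0],[0,0,0],[0,0,0],[0,0,0],[0,0,0],[0,0,0]]'

```text
time: 15.3
position: [0.4911, 0.2217, 0.2963]
tool_rot: [0.166, 3.135, 0.001]
ft_force: [-0.2, -0.2, 0.3]
grip_width: 0.689
grip_force: 0.0
```

Call:
send_rows --xyz '[[0,-30,0],[0,-65,0],[0,-100,0],[0,-135,0],[0,-170,0],[0,-200,0],[0,-225,0],[0,-240,0],[0,-250,0],[0,-250,0]]' --dr '[[0,0,0],[0,0,0],[0,0,0],[0,0,0],[0,0,0],[0,0,0],[0,0,0],[0,0,0],[0,0,0],[0,0,0]]'

```text
time: 16.13
position: [0.4637, -0.0296, 0.294]
tool_rot: [-0.172, -3.136, 0.001]
ft_force: [-0.4, 0.2, -0.5]
grip_width: 0.693
grip_force: 0.0
```

```bash
python3 - <<'E'
from h import *
togo([.4905,.221,.1945],174)
res=[]
for n,(x0,y0,x1,y1) in (("top",(115,230,190,310)),("side",(225,60,300,180))):
    c,im=snap(n,n+"3.png"); g=im.max(2); m=np.zeros_like(g); m[y0:y1,x0:x1]=(g[y0:y1,x0:x1]<45)*255
    k,l,s,ce=cv2.connectedComponentsWithStats(m); i=1+s[1:,4].argmax(); print(n,s[i],ce[i],"pred home",proj(c,[[.4905,.221,.196],[.4905,.221,.208]])); res.append((c,ce[i]))
(c1,p1),(c2,p2)=res
a,b=ray(c1,p1)[0],ray(c2,p2)[0]; t=np.linalg.lstsq(np.c_[a,-b],c2["o"]-c1["o"],rcond=None)[0]
print("tri",c1["o"]+a*t[0],c2["o"]+b*t[1])
s=cv2.imread("pics/side3.png"); o=cv2.imread("pics/top3.png")
cv2.imwrite("pics/m3.png",np.hstack([cv2.resize(s[40:290,180:430],(400,400)),cv2.resize(o[200:350,80:230],(400,400))]))
E
```

```text
t 16.13 pos [ 0.4637 -0.0296  0.294 ] yaw 173.72 F [-0.4  0.2 -0.5] w 60.3
xyz [  0.7 252.   99.4] dr [-0.0004 -0.0011 -0.0048]
top [133 244  15  17 143] [140.51748252 249.78321678] pred home [[138.33251888 263.58354313]
 [136.1997513  262.46165851]]
side [ 225   60   75  100 4635] [268.80625674 100.75771305] pred home [[256.58575346 119.47033434]
 [255.95525745 114.01913144]]
tri [0.50513809 0.20733823 0.23694309] [0.5151753  0.205307   0.23810997]
```

View pics/m3.png

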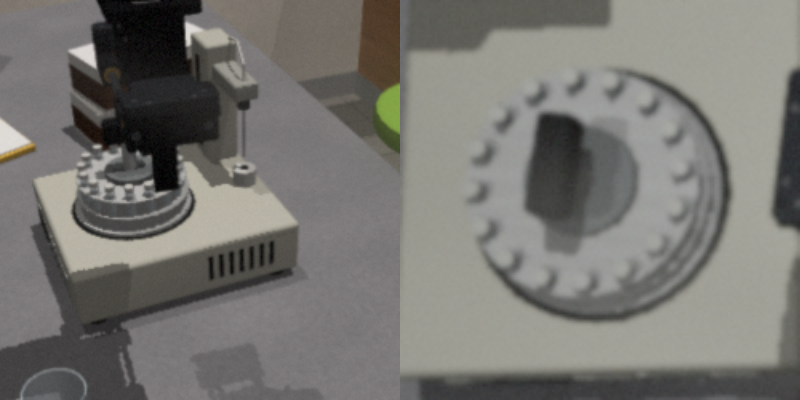

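The left crop (side) shows the rack low and level on the turntable. The right crop (top) puts the bar centre at (138.9,263.8), against (138.3,263.6) predicted if home and (136.2,262.5) if still up on the lugs, so it is home. The arm is clear.

```bash
python3 -c "
from bench import *
print(close_job())"
```

```text
the job is handed in; nothing more can be done
None
```

The small-vial rack is fully home over the drive lugs and released, and the job is handed in at about 16 s with the arm clear. The lug angle was set from the images before lowering, so the rack dropped home without a turn on the lugs. The large-vial rack was not touched.

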